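# Take apart the parts delivery and put each part in its place

## Task

Take the delivered stack of truck spares apart from the top down, one piece at a time, and set each in its own place: the oil filter upright in the round rubber cup, the steel bearing ring over the brass post and down on its seat, the blue carton flat in the blue tray, the red carton flat in the red tray, and the long brown carton from the bottom flat in the plywood tray. Carry no carton off while anything still lies on it, set things down rather than drop them, never let the filter tip over, and leave everything released and at rest in its place.

Things in the scene. Friction and masses are not known exactly. Their poses are not given: they have to be found in the camera images.
- filter_mid (a point): Loose white spin-on oil filter canister with an orange band near its foot and an orange dot on top, diameter 58 mm, 80 mm tall; the point is its centre, 40 mm above its underside; its z axis points out of its top. At the start it stands on one of the two small cartons.
- bearing_mid (a point): Loose bare-steel bearing ring lying flat, outer diameter 58 mm, bore 36 mm, 24 mm tall; the point is its centre (in the open bore, 12 mm above its underside); z along its bore. At the start it lies on the other small carton.
- blue_carton_mid (a point): Loose blue carton 95 mm long (its x), 58 mm wide (its y), 45 mm tall; the point is its centre. At the start it lies on one half of the long carton, its length along the long carton's.
- red_carton_mid (a point): Loose red carton, same size and axes as the blue one (95 x 58 x 45 mm); the point is its centre. At the start it lies on the other half of the long carton. The two small cartons lie end to end with a 16 mm gap.
- long_carton_mid (a point): Loose brown cardboard carton 230 mm long (its x), 62 mm wide (its y), 40 mm tall, the bottom of the stack, on the table; the point is its centre.
- cup: Fixed round black rubber cup with an orange floor, place of the filter: inner diameter 78 mm, outer 88 mm, floor 4 mm and rim 12 mm above the table; the origin is the centre of its underside, on the table.
- post: Fixed upright brass post, place of the bearing: diameter 18 mm, its tapered tip 46 mm above the table, on a round seat (diameter 48 mm, top 10 mm above the table) in the middle of a dark 90 mm square foot plate 4 mm thick; the origin is the centre of its underside, on the table; the post rises straight up from it.
- blue_tray: Fixed blue tray, place of the blue carton: inner length 115 mm (its x) and width 78 mm (its y), walls 5 mm thick, floor 4 mm and rim 12 mm above the table; the origin is the centre of its underside, on the table.
- red_tray: Fixed red tray, place of the red carton: same size and axes as the blue tray.
- long_tray: Fixed bare plywood tray, place of the long carton: inner length 250 mm (its x) and width 82 mm (its y), walls 5 mm thick, floor 4 mm and rim 12 mm above the table; the origin is the centre of its underside, on the table.

How it is judged:
By the outcome, as a careful person would: the job done as asked, in the order asked, and still so for the second after the job is handed in, with the robot touching nothing.
It also fails if it takes over 136 s, if anything falls off the work surface, if the arm or the gripper's body presses on something with over 40 N, if the wrist force passes 120 N, or if a joint passes its speed limit or range.

## Robot

A 7-joint arm with a two-finger parallel gripper is mounted at the origin on the work surface. World frame = base frame: x ahead of the robot, y to its left, z up, the work surface at z = 0. Lengths are in m, angles in degrees, forces in N, time in s.
With the tool pointing down it reaches from about 0.4 to 0.9 m from the base axis. Payload 5.6 kg.
Tool frame: the origin (TCP) lies midway between the tips of the shut fingers; the grasp point (between the pads) lies 19 mm behind it (arm.grip_depth is the z of the grasp point in the tool frame, in m); z points along the fingers, y is the direction in which the jaws open and shut (so a half turn about z gives the same grasp; the last joint's range is limited). The gripper opens to 92 mm and grips with 3 to 60 N. Pads are 20 mm wide; open, the fingers measure 128 mm over their backs; the gripper's body (75 mm by 189 mm) begins 69 mm behind the grasp point.
Start: joints at [70.989, 26.786, -0.665, 91.828, 0.344, 61.387, -3.226], TCP at [0.185, -0.623, 0.215] pointing down, gripper open.
Joint ranges: [-144.91, 144.91], [-17.63, 115.5], [-89.93, 88.59], [15.96, 139.68], [-74.01, 254.01], [8.47, 105.57], [-167.45, 167.45]. Speed limits (degrees/s): [147.25, 147.25, 180, 180, 180, 180, 180].

## Interface

Orientations are given as [roll, pitch, yaw] about the fixed x, y, z axes, in that order (R = Rz(yaw) Ry(pitch) Rx(roll)).
In Python, from bench import arm, eyes, workorder gives the robot as it stands. The module is installed in compiled form; this text tells all that it offers.
- The arm moves only by the shell command python3 -m crank 'ROWS' [FORCE]. ROWS is JSON, a list that holds one entry, the list of rows, each a list of 7 numbers: the shift along the tool's x, y, z in cm, then the turn, a rotation vector about the tool's x, y, z in rad, then the finger opening in cm, from 0 to 9.19. A call has 1 to 10 rows; each row is the pose to reach, as a shift and turn from the pose commanded when the call began, along the tool's axes at that moment; what a row does not reach only later rows make up. A row lasts 1/10 s, in which the tool goes at most 50 mm and 8.59 degrees, less where a joint would pass 70% of its speed; a pose out of reach is approached as far as the arm can. A call with a gripper value outside its range is refused whole. The fingers move at their own pace and stop on an object; FORCE is the grip in N (left out, the last holds). Time passes only in rows, so rows that repeat a pose let the fingers close. It gives the time, the measured TCP pose, the force and the opening at its end, in the units of the state.
- arm.get_state(): the state, without advancing time (a new reading comes with each control period).
- eyes.camera(name): name is "scene" or "top"; returns the picture (384x512x3 uint8, red, green, blue); there is no depth.
- eyes.camera_info(name): a dict with "mtx" (3x3 intrinsics, pixels), "dist_coeffs" ([k1, k2, p1, p2, k3] as OpenCV has them; the pictures are not rectified), "rvec" (rotation vector, rad) and "tvec" (3), from world to camera coordinates, as OpenCV has them. Camera axes: x right, y down, z forward; pixel columns grow to the right and rows downward; lengths in m; the calibration is good to about 2 mm. A picture is of the moment at which its call begins. camera_info takes no time and is no camera call.
- workorder.job_done(): hands the job in, once; it reports no verdict.
Trained networks look in the newest picture that a camera, given by its name, has taken for a name from the list of things; names that differ only in an ending like _2 or _b are one class to them, and where a whole thing is asked for, a point or a joint stands for the part that bears it (a point fixed in the world has none). Each returns a list of dicts, best first, with "p" (0 to 1); they miss things now and then, are a little off and sometimes report something else, mostly with a low value. They report only what shows in the picture. A call takes as long as a camera call.
- eyes.recognise(camera, query): "xyz" ([x, y, z] in m, in world coordinates, good to about 4 mm: the middle of the surface that is visible of it).
- eyes.cut_out(camera, query): "pixels" (384x512 bool, what is visible of it).
- eyes.spot_point(camera, query): "xyz" ([x, y, z] in m, in world coordinates, good to about 4 mm: a listed point, or the origin of a listed thing).
The state is a dict: "time": time; "joint_positions": joint angles; "dq": joint speeds; "tau": joint torques, N m; "position": TCP position; "eef_rot": TCP orientation; "force": force on the tool from outside, world axes, zero at the start; "wrist_torque": the same for the moment, N m; "grip_width": opening from 0.0 (shut) to 1.0 (fully open).
Only numpy, scipy, OpenCV 4.12 (cv2) and the standard library are available. Lean on these libraries where they do the work, as an engineer would, in place of code of your own. Each camera call takes 0.05 s, during which the arm holds its last target.

## Working session

There is one attempt and no reset: what is moved stays moved. The work goes in short steps, Python scripts to look and compute and a shell command to move; the robot and the scene stay as the last step left them, time stands still between calls to the robot, and variables do not carry over. Pictures are saved under pics/ and viewed, and the job is handed in when it is done.

```bash
mkdir -p pics
cat > h.py <<'E'
import numpy as np, cv2
from bench import arm, eyes, workorder
def save(cam,n):
    im=eyes.camera(cam); cv2.imwrite(f'pics/{n}.png',cv2.cvtColor(im,cv2.COLOR_RGB2BGR)); return im
def cal(cam):
    i=eyes.camera_info(cam); return [np.array(i[k],float) for k in('mtx','dist_coeffs','rvec','tvec')]
def ray(cam,uv,z):
    K,d,r,t=cal(cam); R=cv2.Rodrigues(r)[0]
    n=cv2.undistortPoints(np.array(uv,float).reshape(-1,1,2),K,d).reshape(-1,2)
    D=np.c_[n,np.ones(len(n))]@R; C=-R.T@t.ravel()
    return C+D*((z-C[2])/D[:,2])[:,None]
def proj(cam,P):
    K,d,r,t=cal(cam); return cv2.projectPoints(np.array(P,float).reshape(-1,3),r,t,K,d)[0].reshape(-1,2)
E
python3 - <<'E'
from h import *
print(arm.get_state(), arm.grip_depth)
save('scene','s0');save('top','t0')
for c in('top','scene'):
  K,d,r,t=cal(c);print(c,-cv2.Rodrigues(r)[0].T@t.ravel(),K[0,0])
  for q in 'filter_mid bearing_mid blue_carton_mid red_carton_mid long_carton_mid cup post blue_tray red_tray long_tray'.split():
    print(c,q,[(np.round(x['xyz'],3),round(x['p'],2)) for x in eyes.spot_point(c,q)][:2])
E
```

```text
{'time': 0.0, 'joint_positions': array([70.9893823 , 26.83503678, -0.66580032, 91.88059562,  0.34531438,
       61.38693512, -3.22497856]), 'dq': array([-0.04498307,  0.07278752,  0.02422144, -0.00781317,  0.05943411,
        0.05820886,  0.00814653]), 'tau': array([-9.81160483e-04, -5.20565343e+01, -1.27392818e-02, -2.43746084e+01,
       -5.65753493e-02,  1.73201569e-02,  1.88865465e-04]), 'position': array([ 0.18488906, -0.62254066,  0.21365363]), 'eef_rot': array([-1.79899711e+02,  7.95341816e-03,  1.65456515e+01]), 'force': array([-0.12781065, -0.3296663 ,  0.37482897]), 'wrist_torque': array([0.01661581, 0.06721781, 0.00743192]), 'grip_width': 1.000958751081867} -0.0187
top [3.94832779e-01 6.10424118e-04 1.04535309e+00] 375.8348530953865
top filter_mid [(array([ 0.464, -0.011,  0.126]), 0.93)]
top bearing_mid [(array([0.449, 0.096, 0.096]), 0.66)]
top blue_carton_mid [(array([ 0.466, -0.014,  0.059]), 0.91)]
top red_carton_mid [(array([0.446, 0.1  , 0.06 ]), 0.74)]
top long_carton_mid [(array([0.458, 0.043, 0.022]), 0.77)]
top cup [(array([ 0.587, -0.281, -0.001]), 0.72)]
top p
[... 339 characters left out ...]
8354437
scene filter_mid [(array([ 0.466, -0.01 ,  0.126]), 0.98)]
scene bearing_mid [(array([0.45 , 0.093, 0.097]), 0.72)]
scene blue_carton_mid []
scene red_carton_mid [(array([0.45 , 0.096, 0.062]), 0.72)]
scene long_carton_mid [(array([0.46 , 0.043, 0.018]), 0.97)]
scene cup [(array([ 0.593, -0.28 ,  0.002]), 0.94), (array([0.66 , 0.01 , 0.002]), 0.64)]
scene post [(array([ 0.382, -0.35 , -0.001]), 0.84), (array([ 0.662,  0.008, -0.004]), 0.4)]
scene blue_tray [(array([0.386, 0.349, 0.005]), 0.67), (array([ 0.47 , -0.014,  0.064]), 0.57)]
scene red_tray [(array([0.575, 0.34 , 0.004]), 0.7), (array([ 0.595, -0.28 ,  0.   ]), 0.51)]
scene long_tray [(array([ 0.661,  0.008, -0.003]), 0.78)]
```

View pics/t0.png

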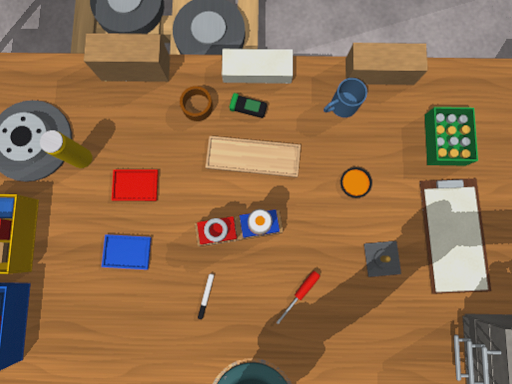

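View pics/s0.png

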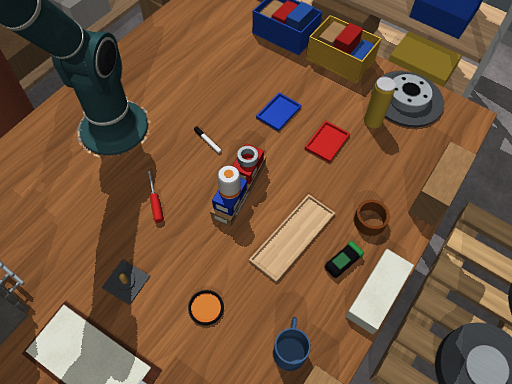

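The top view shows the stack at about (240,226): the filter sits on blue at (260,222) and the bearing on red at (216,231). The cup is at (356,182), the post at (382,258), the blue tray at (128,251), the red tray at (135,185) and the long tray at (253,156). Next I'll refine the poses from the masks.

```bash
cat >> h.py <<'E'
def mask(cam,q):
    r=eyes.cut_out(cam,q)
    return (r[0]['pixels'],r[0]['p']) if r else (None,0)
def rect(cam,m,z):
    m=m.astype(np.uint8); cs=cv2.findContours(m,cv2.RETR_EXTERNAL,cv2.CHAIN_APPROX_NONE)[0]
    c=max(cs,key=cv2.contourArea).reshape(-1,2)
    W=ray(cam,c,z)[:,:2]
    (cx,cy),(w,h),a=cv2.minAreaRect((W*1000).astype(np.float32))
    if w<h: w,h,a=h,w,a+90
    return round(cx,1),round(cy,1),round(w,1),round(h,1),round((a+90)%180-90,1)
E
python3 - <<'E'
from h import *
for c in('top','scene'):
  im=eyes.camera(c)
  for q,z in dict(blue_tray=.012,red_tray=.012,long_tray=.012,cup=.012,post=.004,long_carton_mid=.04,blue_carton_mid=.085,red_carton_mid=.085,filter_mid=.165,bearing_mid=.109).items():
    m,p=mask(c,q)
    if m is not None: print(c,q,round(p,2),rect(c,m,z),m.sum())
  np.save(f'pics/{c}.npy',im)
  # zoom
  u,v=((240,226),(240,185))[c=='scene']
  K=cv2.resize(im[v-45:v+45,u-60:u+60],None,fx=6,fy=6,interpolation=cv2.INTER_CUBIC)
  cv2.imwrite(f'pics/z_{c}.png',K[:,:,::-1])
E
```

```text
top blue_tray 0.85 (390.0, 348.7, 128.6, 88.6, 87.4) 1514
top red_tray 0.7 (574.9, 336.0, 129.7, 88.2, -89.1) 1460
top long_tray 0.68 (662.8, 8.5, 263.9, 99.2, 85.2) 3072
top cup 0.91 (592.9, -282.6, 87.2, 82.3, -89.1) 779
top post 0.82 (383.9, -349.0, 87.7, 87.3, 5.9) 1009
top long_carton_mid 0.7 (458.8, 42.6, 60.4, 14.4, 9.3) 269
top blue_carton_mid 0.93 (461.8, 22.4, 62.1, 32.5, 16.9) 436
top red_carton_mid 0.65 (453.7, 64.9, 59.4, 34.1, 9.4) 588
top filter_mid 0.73 (467.0, -11.4, 58.7, 54.0, 0.9) 492
top bearing_mid 0.51 (448.7, 95.8, 54.9, 54.8, -88.5) 302
scene blue_tray 0.82 (387.5, 348.3, 133.6, 96.3, 89.0) 934
scene red_tray 0.84 (574.6, 335.3, 135.1, 93.4, -87.5) 1054
scene long_tray 0.87 (663.3, 6.7, 264.0, 95.9, 85.2) 3113
scene cup 0.59 (592.9, -283.4, 87.3, 83.5, 35.9) 969
scene post 0.91 (381.0, -349.6, 93.4, 90.7, 5.5) 1159
scene long_carton_mid 0.75 (460.2, 1.4, 116.1, 66.6, -84.0) 431
scene blue_carton_mid 0.76 (475.2, -19.9, 111.7, 65.6, -80.6) 447
scene red_carton_mid 0.67 (455.6, 86.7, 116.7, 66.8, -79.7) 422
scene filter_mid 0.75 (482.8, -30.5, 93.3, 54.9, -53.8) 632
scene bearing_mid 0.59 (449.6, 92.2, 69.5, 54.2, -54.9) 321
```

View pics/z_top.png

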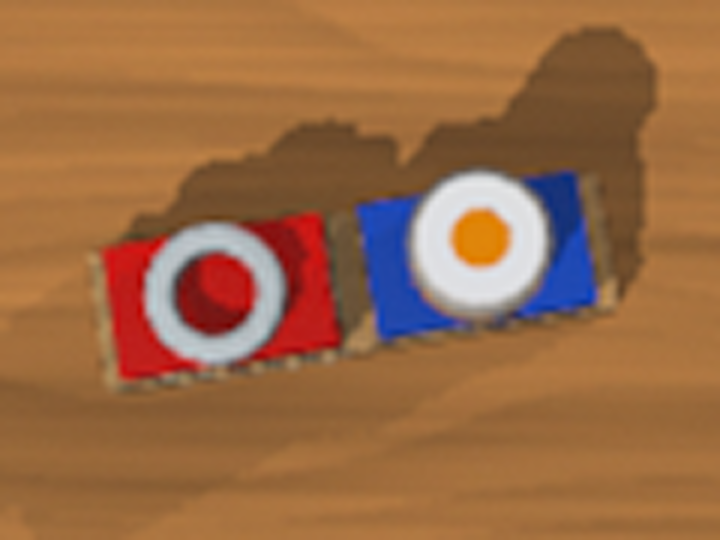

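View pics/z_scene.png

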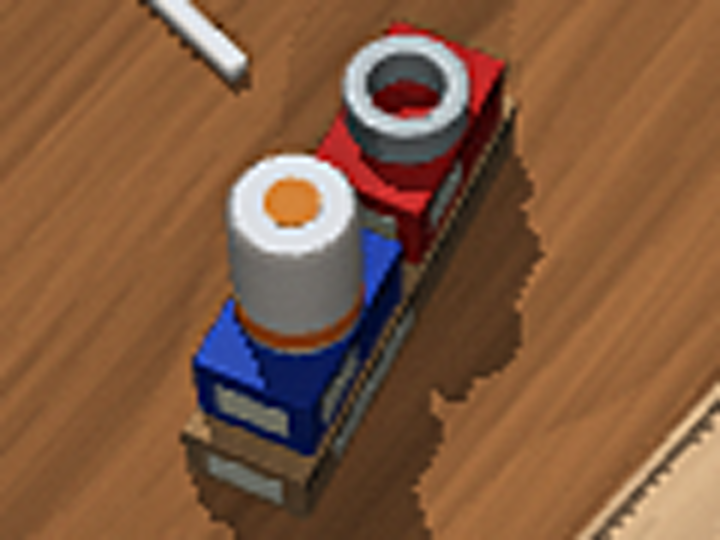

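Run:
```python
from h import *
f=lambda L:(np.array(L,float)+.5)/6-.5+np.array([180,181])
for n,L,z in(('red',[(103,247),(322,212),(341,345),(120,378)],.085),('blue',[(357,207),(577,172),(598,305),(378,341)],.085),('filt',[(481,237)],.165),('bear',[(215,293)],.109)):
    W=ray('top',f(L),z)*1000
    print(n,W.mean(0).round(1)); 
    if len(W)==4:
        d=(W[0]-W[1]+W[3]-W[2])/2; e=(W[0]-W[3]+W[1]-W[2])/2
        print(np.linalg.norm(d),np.linalg.norm(e),np.degrees(np.arctan2(d[1],d[0])))
g=lambda L:(np.array(L,float)+.5)/6-.5+np.array([180,140])
for n,L,z in(('filt',[(292,203)],.165),('bear',[(406,87)],.109)):
    print('scene',n,(ray('scene',g(L),z)*1000).round(1))
```

```text
red [447.9  96.8  85. ]
94.48924919207246 56.59574020687315 99.71097379992418
blue [466.4 -11.8  85. ]
94.91453675537257 57.516340354570104 100.08566009810706
filt [467.8 -12.  165. ]
bear [447.5  97.1 109. ]
scene filt [[467. -12. 165.]]
scene bear [[447.7  96.1 109. ]]
```

Run:
```python
import numpy as np,cv2
t=np.load('pics/top.npy');s=np.load('pics/scene.npy')
def z(im,u,v,w,h):return cv2.resize(im[v-h:v+h,u-w:u+w],None,fx=6,fy=6,interpolation=cv2.INTER_CUBIC)
a=np.hstack([z(t,382,258,30,30),z(s,126,281,30,30)])
cv2.imwrite('pics/zpost.png',a[:,:,::-1])
a=np.vstack([z(t,135,185,35,25),z(t,128,251,35,25)])
cv2.imwrite('pics/ztr.png',a[:,:,::-1])
cv2.imwrite('pics/zlt.png',np.vstack([z(t,253,156,60,25),np.hstack([z(t,356,182,30,20),z(s,206,308,30,20)])])[:,:,::-1])
```

```text
(no output)
```

View pics/zpost.png

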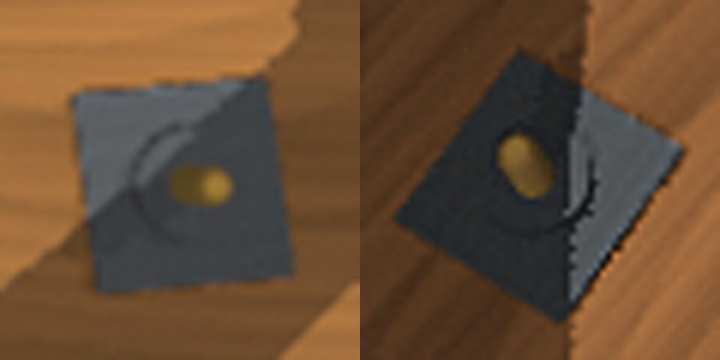

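View pics/ztr.png

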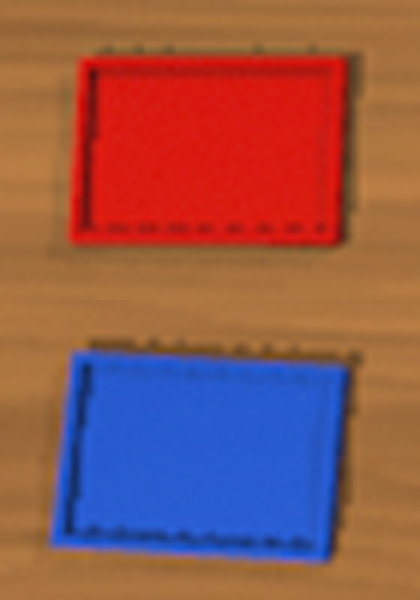

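View pics/zlt.png

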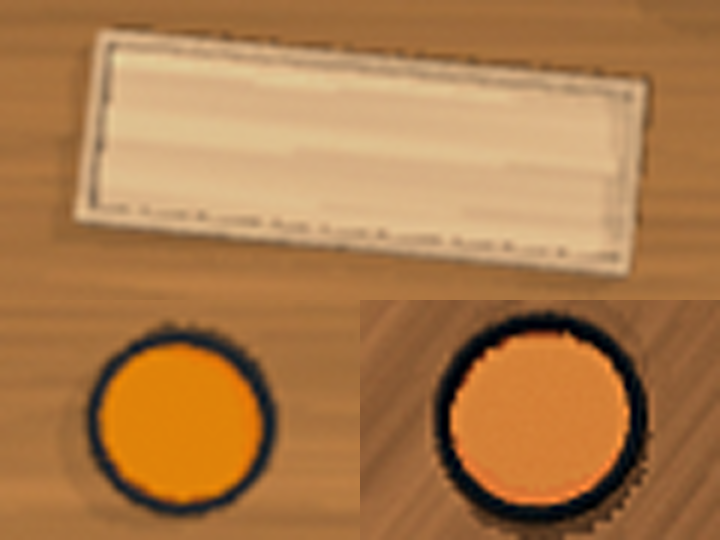

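Run:
```python
from h import *
def go(c,n,L,o,z):
    W=ray(c,(np.array(L,float)+.5)/6-.5+np.array(o),z)*1000
    x=''
    if len(W)==4:
        d=(W[0]-W[1]+W[3]-W[2])/2; e=(W[0]-W[3]+W[1]-W[2])/2
        x=np.round([np.linalg.norm(d),np.linalg.norm(e),np.degrees(np.arctan2(d[1],d[0])),np.degrees(np.arctan2(e[1],e[0]))],1)
    print(c,n,W.mean(0).round(1)[:2],x)
go('top','post',[(73,95),(268,78),(293,273),(98,292)],(352,228),.004)
go('top','tip',[(220,187)],(352,228),.046)
go('scene','post',[(160,52),(323,150),(200,322),(37,215)],(96,251),.004)
go('scene','tip',[(156,150)],(96,251),.046)
go('top','red',[(82,58),(347,58),(342,243),(70,243)],(100,160),.012)
go('top','blue',[(75,50),(350,66),(328,262),(50,246)],(93,226),.012)
go('top','long',[(98,32),(648,80),(627,273),(75,220)],(193,131),.012)
go('top','cup',[(180,125)],(326,162),.012)
go('scene','cup',[(181,118)],(176,288),.012)
s=arm.get_state();print(s['position'],s['eef_rot'],s['time'])
```

```text
top post [ 382.4 -349.1] [89.2 88.1 96.1  5.4]
top tip [ 381.8 -351.1] 
scene post [ 382.4 -349.1] [  88.9   87.6 -175.    95.7]
scene tip [ 382.8 -349.7] 
top red [574.4 337.3] [125.6  87.6  90.9   1. ]
top blue [389.  349.2] [126.6  88.3  87.7  -3.2]
top long [662.3   7.8] [260.6  92.7  85.5  -5.5]
top cup [ 590. -280.] 
scene cup [ 593.7 -282.9] 
[ 0.18508094 -0.62308863  0.21457125] [-1.79999351e+02  2.85129579e-03  1.65439352e+01] 2.2
```

```bash
cat >> h.py <<'E'
from scipy.spatial.transform import Rotation as Ro
def to(x,y,z,yaw):
    P=[];Q=[]
    s=arm.get_state(); p=s['position']; R=Ro.from_euler('xyz',s['eef_rot'],degrees=True)
    T=Ro.from_euler('xyz',[180,0,yaw],degrees=True)
    d=R.inv().apply(np.array([x,y,z])-p)*100
    print('t',round(s['time'],1),'pos',(p*1000).round(1),s['eef_rot'].round(1),'shift cm',d.round(2),'rot',(R.inv()*T).as_rotvec().round(3),'F',s['force'].round(1),'g',round(s['grip_width']*9.19,2))
E
python3 -c "
from h import *
to(.4673,-.012,.215,99.8)"
```

```text
t 2.2 pos [ 185.1 -623.1  214.6] [-180.     0.    16.5] shift cm [ 4.445e+01 -5.054e+01 -4.000e-02] rot [-0.     0.    -1.453] F [ 0.1 -0.2  0.1] g 9.21
```

```bash
python3 -m crank '[[[44.45,-50.54,0,0,0,-1.453,9.19],[44.45,-50.54,0,0,0,-1.453,9.19],[44.45,-50.54,0,0,0,-1.453,9.19],[44.45,-50.54,0,0,0,-1.453,9.19],[44.45,-50.54,0,0,0,-1.453,9.19],[44.45,-50.54,0,0,0,-1.453,9.19],[44.45,-50.54,0,0,0,-1.453,9.19],[44.45,-50.54,0,0,0,-1.453,9.19],[44.45,-50.54,0,0,0,-1.453,9.19],[44.45,-50.54,0,0,0,-1.453,9.19]]]' 30
python3 -c "
from h import *
to(.4673,-.012,.215,99.8)"
```

```text
time: 3.2
position: [0.3953, -0.1675, 0.2151]
eef_rot: [180.0, 0.1, 100.1]
force: [1.0, -0.4, -0.6]
grip_width: 1.003
t 3.2 pos [ 395.3 -167.5  215.1] [1.800e+02 1.000e-01 1.001e+02] shift cm [14.05  9.81 -0.  ] rot [0.001 0.001 0.005] F [ 1.  -0.4 -0.6] g 9.22
```

```bash
python3 -m crank '[[[14.05,9.81,0,0,0,0,9.19],[14.05,9.81,0,0,0,0,9.19],[14.05,9.81,0,0,0,0,9.19],[14.05,9.81,0,0,0,0,9.19],[14.05,9.81,0,0,0,0,9.19],[14.05,9.81,0,0,0,0,9.19]]]'
python3 -c "
from h import *
to(.4673,-.012,.116,99.8)"
```

```text
time: 3.8
position: [0.4672, -0.0144, 0.2144]
eef_rot: [-180.0, 0.0, 99.8]
force: [0.3, -0.0, -1.1]
grip_width: 1.001
t 3.8 pos [467.2 -14.4 214.4] [-180.     0.    99.8] shift cm [0.24 0.05 9.84] rot [-0.001  0.     0.   ] F [ 0.3 -0.  -1.1] g 9.2
```

```bash
python3 -m crank '[[[0.2,0,2,0,0,0,9.19],[0.2,0,5,0,0,0,9.19],[0.2,0,8,0,0,0,9.19],[0.2,0,9.8,0,0,0,9.19],[0.2,0,9.8,0,0,0,9.19],[0.2,0,9.8,0,0,0,9.19]]]'
python3 -c "
from h import *
to(.4673,-.012,.116,99.8);save('top','t1');save('scene','s1')"
python3 -c "
import cv2,numpy as np
a=cv2.imread('pics/t1.png')[160:290,160:330];b=cv2.imread('pics/s1.png')[110:240,160:330]
cv2.imwrite('pics/c1.png',cv2.resize(np.vstack([a,b]),None,fx=2.3,fy=2.3))"
```

```text
time: 4.4
position: [0.4671, -0.0133, 0.1169]
eef_rot: [-180.0, 0.0, 99.7]
force: [-0.1, 0.2, 1.3]
grip_width: 1.0
t 4.4 pos [467.1 -13.3 116.9] [-180.     0.    99.7] shift cm [0.13 0.05 0.09] rot [-0.     0.    -0.002] F [-0.1  0.2  1.3] g 9.19
```

View pics/c1.png

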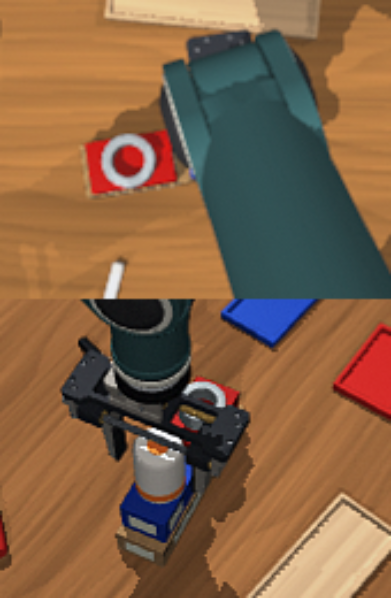

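The fingers straddle the filter, with blue and red undisturbed beneath, so I'm closing the gripper.

```bash
python3 -m crank '[[[0,0,0,0,0,0,5],[0,0,0,0,0,0,5],[0,0,0,0,0,0,5],[0,0,0,0,0,0,5],[0,0,0,0,0,0,5],[0,0,0,0,0,0,5],[0,0,0,0,0,0,5],[0,0,0,0,0,0,5]]]' 25
python3 -m crank '[[[0,0,-0.5,0,0,0,5],[0,0,-2,0,0,0,5],[0,0,-5,0,0,0,5],[0,0,-8,0,0,0,5],[0,0,-8.5,0,0,0,5],[0,0,-8.5,0,0,0,5]]]'
python3 -c "
from h import *
to(.592,-.2815,.205,75)"
```

```text
time: 5.3
position: [0.4672, -0.0121, 0.1167]
eef_rot: [-180.0, 0.0, 99.8]
force: [-0.5, -0.4, 3.6]
grip_width: 0.621
time: 5.9
position: [0.4673, -0.0123, 0.2018]
eef_rot: [179.9, 0.1, 99.8]
force: [-0.9, 0.2, -2.8]
grip_width: 0.623
t 5.9 pos [467.3 -12.3 201.8] [1.799e+02 1.000e-01 9.980e+01] shift cm [-28.65   7.72  -0.29] rot [0.001 0.001 0.432] F [-0.9  0.2 -2.8] g 5.72
```

```bash
python3 -m crank '[[[-1.5,0.4,0,0,0,0.02,5],[-4.5,1.2,0,0,0,0.07,5],[-8.5,2.3,0,0,0,0.13,5],[-12.5,3.4,0,0,0,0.2,5],[-16.5,4.4,0,0,0,0.26,5],[-20.5,5.5,0,0,0,0.32,5],[-24.5,6.6,0,0,0,0.38,5],[-27.2,7.3,0,0,0,0.42,5],[-28.65,7.72,0,0,0,0.432,5],[-28.65,7.72,0,0,0,0.432,5]]]'
python3 -m crank '[[[0,0,0,0,0,0,5],[0,0,0,0,0,0,5],[0,0,0,0,0,0,5]]]'
python3 -c "
from h import *
to(.592,-.2815,.036,75);save('top','t2');save('scene','s2')"
python3 -c "
import cv2,numpy as np
a=cv2.imread('pics/s2.png')[200:384,100:330]
cv2.imwrite('pics/c2.png',cv2.resize(a,None,fx=2.5,fy=2.5))"
```

```text
time: 6.9
position: [0.5908, -0.285, 0.1982]
eef_rot: [-179.8, 0.1, 74.8]
force: [1.0, -0.3, -1.8]
grip_width: 0.62
time: 7.2
position: [0.5917, -0.28, 0.2014]
eef_rot: [-180.0, -0.0, 75.1]
force: [-0.5, 0.7, -1.3]
grip_width: 0.619
t 7.2 pos [ 591.7 -280.   201.4] [-180.    -0.    75.1] shift cm [-0.14  0.07 16.54] rot [-0.001 -0.     0.002] F [-0.5  0.7 -1.3] g 5.69
```

View pics/c2.png

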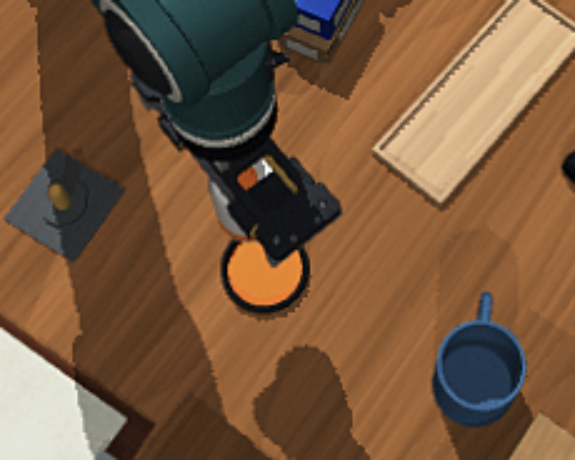

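The filter is held over the cup and stays upright. I'm lowering it now.

```bash
python3 -m crank '[[[-0.1,0,2,0,0,0,5],[-0.1,0.1,5,0,0,0,5],[-0.1,0.1,8,0,0,0,5],[-0.1,0.1,11,0,0,0,5],[-0.1,0.1,13.5,0,0,0,5],[-0.1,0.1,15,0,0,0,5],[-0.1,0.1,15.7,0,0,0,5],[-0.1,0.1,15.9,0,0,0,5],[-0.1,0.1,15.9,0,0,0,5],[-0.1,0.1,15.9,0,0,0,5]]]'
python3 -c "
from h import *
to(.592,-.2815,.0357,75)"
```

```text
time: 8.3
position: [0.5935, -0.2828, 0.0439]
eef_rot: [179.9, 0.0, 75.0]
force: [-0.5, 0.3, -1.4]
grip_width: 0.62
t 8.3 pos [ 593.5 -282.8   43.9] [179.9   0.   75. ] shift cm [ 0.09 -0.18  0.82] rot [0.002 0.    0.001] F [-0.5  0.3 -1.4] g 5.7
```

```bash
python3 -m crank '[[[0,0,0.2,0,0,0,5],[0,0,0.35,0,0,0,5],[0,0,0.5,0,0,0,5],[0,0,0.6,0,0,0,5],[0,0,0.65,0,0,0,5],[0,0,0.65,0,0,0,5]]]'
python3 -c "
from h import *
to(.592,-.2815,.0357,75)"
```

```text
time: 8.9
position: [0.5926, -0.2825, 0.0359]
eef_rot: [-180.0, 0.0, 75.0]
force: [-0.2, -0.2, -2.6]
grip_width: 0.619
t 8.9 pos [ 592.6 -282.5   35.9] [-180.    0.   75.] shift cm [ 0.08 -0.08  0.02] rot [-0.     0.     0.001] F [-0.2 -0.2 -2.6] g 5.69
```

```bash
python3 -m crank '[[[0,0,0.05,0,0,0,5],[0,0,0.1,0,0,0,5],[0,0,0.1,0,0,0,5]]]'
python3 -c "
from h import *
to(.592,-.2815,.0357,75)"
```

```text
time: 9.2
position: [0.5927, -0.2825, 0.0358]
eef_rot: [180.0, 0.0, 75.0]
force: [-3.4, 0.7, 5.6]
grip_width: 0.621
t 9.2 pos [ 592.7 -282.5   35.8] [180.   0.  75.] shift cm [ 0.08 -0.1   0.01] rot [0.    0.    0.001] F [-3.4  0.7  5.6] g 5.71
```

Contact force is now +5.6 N, so I'm releasing and rising.

```bash
python3 -m crank '[[[0,0,0,0,0,0,5.9],[0,0,0,0,0,0,6.5],[0,0,0,0,0,0,9.19],[0,0,0,0,0,0,9.19],[0,0,0,0,0,0,9.19],[0,0,0,0,0,0,9.19],[0,0,0,0,0,0,9.19]]]'
python3 -m crank '[[[0,0,-1,0,0,0,9.19],[0,0,-3,0,0,0,9.19],[0,0,-7,0,0,0,9.19],[0,0,-12,0,0,0,9.19],[0,0,-17,0,0,0,9.19],[0,0,-17,0,0,0,9.19]]]'
python3 -c "
from h import *
to(.4476,.0966,.2,99.8)"
```

```text
time: 9.9
position: [0.5927, -0.2825, 0.035]
eef_rot: [-180.0, 0.0, 75.0]
force: [-0.5, 0.2, 1.4]
grip_width: 1.002
time: 10.5
position: [0.5971, -0.2836, 0.2143]
eef_rot: [179.2, 0.1, 75.0]
force: [0.1, 0.6, 0.1]
grip_width: 0.997
t 10.5 pos [ 597.1 -283.6  214.3] [1.792e+02 1.000e-01 7.500e+01] shift cm [ 32.87 -24.27   1.01] rot [ 0.014  0.005 -0.432] F [0.1 0.6 0.1] g 9.17
```

```bash
python3 -m crank '[[[32.8,-24.2,0.2,0,0,-0.432,9.19],[32.8,-24.2,0.2,0,0,-0.432,9.19],[32.8,-24.2,0.2,0,0,-0.432,9.19],[32.8,-24.2,0.2,0,0,-0.432,9.19],[32.8,-24.2,0.2,0,0,-0.432,9.19],[32.8,-24.2,0.2,0,0,-0.432,9.19],[32.8,-24.2,0.2,0,0,-0.432,9.19],[32.8,-24.2,0.2,0,0,-0.432,9.19],[32.8,-24.2,0.2,0,0,-0.432,9.19],[32.8,-24.2,0.2,0,0,-0.432,9.19]]]' 
python3 -m crank '[[[0,0,0,0,0,0,9.19],[0,0,0,0,0,0,9.19],[0,0,0,0,0,0,9.19]]]'
python3 -c "
from h import *
to(.4476,.0966,.088,99.8);im=save('scene','s3');to(.4476,.0966,.088,99.8)
cv2.imwrite('pics/c3.png',cv2.resize(im[90:354,80:340,::-1],None,fx=2.2,fy=2.2))"
```

```text
time: 11.5
position: [0.4431, 0.0982, 0.2036]
eef_rot: [179.9, 0.0, 100.0]
force: [0.1, -0.3, 0.4]
grip_width: 0.998
time: 11.8
position: [0.444, 0.0954, 0.2029]
eef_rot: [-180.0, 0.0, 99.6]
force: [0.2, -0.3, 0.6]
grip_width: 1.003
t 11.8 pos [444.   95.4 202.9] [-180.     0.    99.6] shift cm [ 0.06  0.37 11.49] rot [-0.     0.    -0.003] F [ 0.2 -0.3  0.6] g 9.22
t 11.8 pos [443.9  95.6 202.9] [-180.    -0.    99.6] shift cm [ 0.03  0.38 11.49] rot [-0.    -0.    -0.003] F [-0.  -0.3  0. ] g 9.2
```

View pics/c3.png

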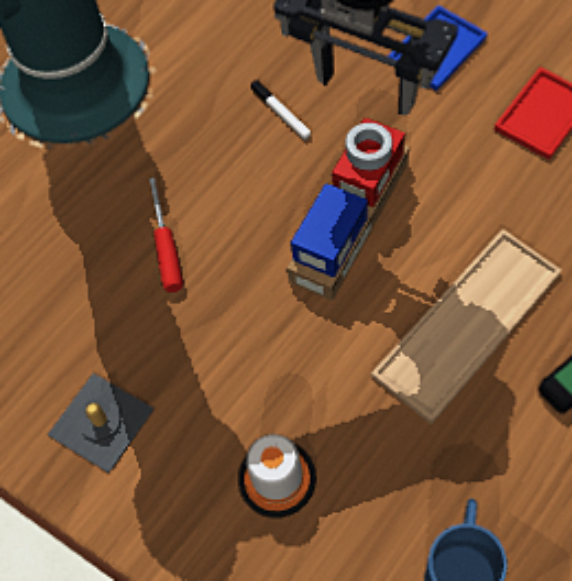

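The filter stands upright in the cup at crop (273,475), and the ring at (368,145) is undisturbed. Next is the descent onto the ring.

```bash
python3 -m crank '[[[0.05,0.37,2,0,0,0,9.19],[0.05,0.37,5,0,0,0,9.19],[0.05,0.37,8,0,0,0,9.19],[0.05,0.37,10,0,0,0,9.19],[0.05,0.37,11,0,0,0,9.19],[0.05,0.37,11.4,0,0,0,9.19],[0.05,0.37,11.4,0,0,0,9.19],[0.05,0.37,11.4,0,0,0,9.19]]]'
python3 -c "
from h import *
to(.4476,.0966,.088,99.8)"
```

```text
time: 12.65
position: [0.4479, 0.0981, 0.0899]
eef_rot: [179.9, 0.0, 99.8]
force: [0.7, -0.3, 0.9]
grip_width: 1.0
t 12.7 pos [447.9  98.1  89.9] [179.9   0.   99.8] shift cm [-0.14 -0.05  0.19] rot [ 0.002  0.    -0.   ] F [ 0.7 -0.3  0.9] g 9.19
```

```bash
python3 -m crank '[[[-0.1,0,0,0,0,0,5],[-0.1,0,0,0,0,0,5],[-0.1,0,0,0,0,0,5],[-0.1,0,0,0,0,0,5],[-0.1,0,0,0,0,0,5],[-0.1,0,0,0,0,0,5],[-0.1,0,0,0,0,0,5]]]' 30
python3 -m crank '[[[0,0,-0.3,0,0,0,5],[0,0,-1,0,0,0,5],[0,0,-3,0,0,0,5],[0,0,-6,0,0,0,5],[0,0,-8,0,0,0,5],[0,0,-8,0,0,0,5],[0,0,-8,0,0,0,5]]]'
python3 -c "
from h import *
to(.3825,-.3494,.168,60);im=save('scene','s4')
cv2.imwrite('pics/c4.png',cv2.resize(im[60:260,150:350,::-1],None,fx=2.5,fy=2.5))"
```

```text
time: 13.35
position: [0.4474, 0.097, 0.0892]
eef_rot: [180.0, 0.0, 99.8]
force: [-0.5, -0.2, 2.8]
grip_width: 0.63
time: 14.05
position: [0.447, 0.0967, 0.1689]
eef_rot: [180.0, 0.0, 99.8]
force: [-0.4, -0.3, -3.5]
grip_width: 0.63
t 14.1 pos [447.   96.7 168.9] [180.    0.   99.8] shift cm [-42.86 -13.93   0.11] rot [0.    0.001 0.694] F [-0.4 -0.3 -3.5] g 5.79
```

View pics/c4.png

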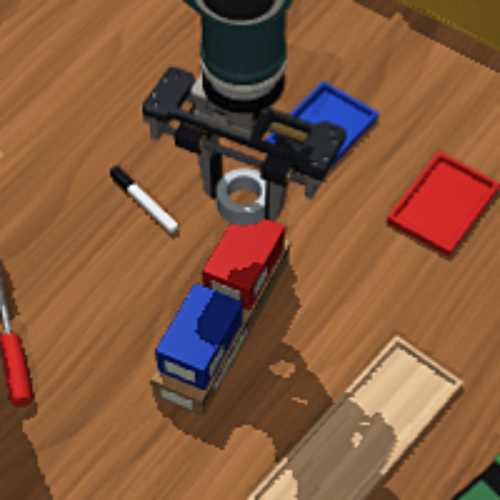

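The ring is held level at crop (243,195) and the cartons are undisturbed. I'm carrying it to the post.

```bash
python3 -m crank '[[[-2,-0.65,0,0,0,0.04,5],[-6,-1.95,0,0,0,0.1,5],[-10,-3.25,0,0,0,0.17,5],[-14.5,-4.7,0,0,0,0.24,5],[-19,-6.2,0,0,0,0.31,5],[-23.5,-7.6,0,0,0,0.38,5],[-28,-9.1,0,0,0,0.45,5],[-32.5,-10.6,0,0,0,0.52,5],[-36.5,-11.9,0,0,0,0.59,5],[-39.5,-12.8,0,0,0,0.65,5]]]'
python3 -m crank '[[[0,0,0,0,0,0,5],[0,0,0,0,0,0,5]]]'
python3 -c "
from h import *
to(.3825,-.3494,.1,60)"
```

```text
time: 15.1
position: [0.3863, -0.3164, 0.1673]
eef_rot: [-179.8, 0.0, 62.2]
force: [0.7, 0.3, -2.3]
grip_width: 0.635
time: 15.3
position: [0.3874, -0.3135, 0.1674]
eef_rot: [-179.8, -0.1, 62.5]
force: [-0.2, 0.4, -1.6]
grip_width: 0.631
t 15.3 pos [ 387.4 -313.5  167.4] [-1.798e+02 -1.000e-01  6.250e+01] shift cm [-3.42  1.25  6.73] rot [-0.003 -0.001  0.044] F [-0.2  0.4 -1.6] g 5.8
```

```bash
python3 -m crank '[[[-1.5,0.5,0,0,0,0.02,5],[-3.42,1.25,1,0,0,0.04,5],[-3.42,1.25,4,0,0,0.04,5],[-3.42,1.25,6.5,0,0,0.04,5],[-3.42,1.25,6.5,0,0,0.04,5],[-3.42,1.25,6.5,0,0,0.04,5],[-3.42,1.25,6.5,0,0,0.04,5]]]'
python3 -c "
from h import *
to(.3825,-.3494,.06,60);im=save('scene','s5');im2=save('top','t5')
cv2.imwrite('pics/c5.png',cv2.resize(np.hstack([im[210:340,50:200,::-1],im2[190:320,300:450,::-1]]),None,fx=2.6,fy=2.6))
to(.3825,-.3494,.06,60)"
```

```text
time: 16.0
position: [0.3846, -0.3505, 0.1053]
eef_rot: [179.9, 0.0, 60.3]
force: [-0.5, 0.4, -1.9]
grip_width: 0.634
t 16.0 pos [ 384.6 -350.5  105.3] [179.9   0.   60.3] shift cm [-0.01 -0.25  4.53] rot [0.002 0.    0.005] F [-0.5  0.4 -1.9] g 5.83
t 16.1 pos [ 384.5 -350.6  105.4] [179.9   0.   60.3] shift cm [ 0.01 -0.25  4.54] rot [0.002 0.001 0.005] F [ 0.8 -0.2 -1.9] g 5.8
```

View pics/c5.png

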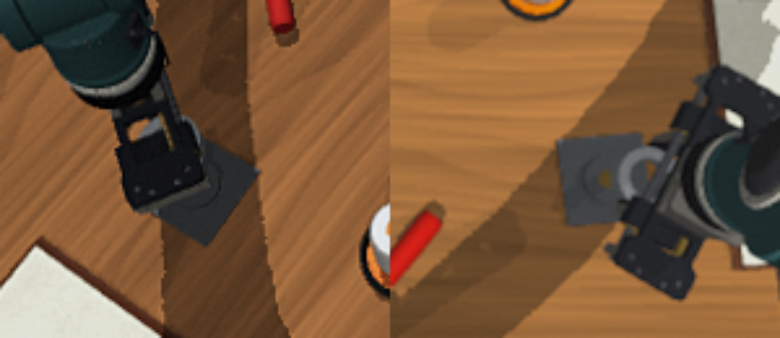

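```bash
python3 -c "
from h import *
print(ray('top',[(399.2,258)],.124),proj('top',[[.3846,-.3505,.124]]))
to(.3825,-.3494,.06,60)"
```

```text
[[ 0.38504936 -0.35007653  0.124     ]] [[399.38382986 258.19175887]]
t 16.1 pos [ 384.5 -350.6  105.4] [179.9   0.   60.3] shift cm [ 0.01 -0.25  4.54] rot [0.002 0.001 0.005] F [ 0.8 -0.2 -1.9] g 5.8
```

```bash
python3 -m crank '[[[0,-0.2,1,0,0,0,5],[0,-0.22,3,0,0,0,5],[0,-0.22,4.5,0,0,0,5],[0,-0.22,5.5,0,0,0,5],[0,-0.22,6.5,0,0,0,5],[0,-0.22,7.5,0,0,0,5],[0,-0.22,8.2,0,0,0,5],[0,-0.22,8.5,0,0,0,5],[0,-0.22,8.5,0,0,0,5],[0,-0.22,8.5,0,0,0,5]]]'
python3 -c "
from h import *
to(.3825,-.3494,.0143,60)"
```

```text
time: 17.1
position: [0.382, -0.3492, 0.0194]
eef_rot: [180.0, 0.0, 60.3]
force: [-0.7, -0.5, -1.2]
grip_width: 0.63
t 17.1 pos [ 382.  -349.2   19.4] [180.    0.   60.3] shift cm [0.01 0.05 0.51] rot [0.001 0.    0.005] F [-0.7 -0.5 -1.2] g 5.79
```

```bash
python3 -m crank '[[[0,0,0.15,0,0,0,5],[0,0,0.3,0,0,0,5],[0,0,0.4,0,0,0,5],[0,0,0.45,0,0,0,5],[0,0,0.5,0,0,0,5],[0,0,0.5,0,0,0,5]]]'
python3 -c "
from h import *
to(.3825,-.3494,.0143,60)"
```

```text
time: 17.7
position: [0.3817, -0.3491, 0.0143]
eef_rot: [-180.0, 0.0, 60.3]
force: [-1.3, 0.7, 1.0]
grip_width: 0.629
t 17.7 pos [ 381.7 -349.1   14.3] [-180.     0.    60.3] shift cm [ 0.01  0.09 -0.  ] rot [-0.     0.     0.004] F [-1.3  0.7  1. ] g 5.78
```

```bash
python3 -m crank '[[[0,0,0.06,0,0,0,5],[0,0,0.06,0,0,0,5],[0,0,0.06,0,0,0,5.9],[0,0,0.06,0,0,0,6.5],[0,0,0.06,0,0,0,9.19],[0,0,0.06,0,0,0,9.19],[0,0,0.06,0,0,0,9.19],[0,0,0.06,0,0,0,9.19],[0,0,0.06,0,0,0,9.19]]]'
python3 -m crank '[[[0,0,-1,0,0,0,9.19],[0,0,-3,0,0,0,9.19],[0,0,-7,0,0,0,9.19],[0,0,-12,0,0,0,9.19],[0,0,-15,0,0,0,9.19],[0,0,-15,0,0,0,9.19]]]'
python3 -c "
from h import *
to(.4665,-.012,.165,99.8)"
```

```text
time: 18.6
position: [0.3817, -0.349, 0.0134]
eef_rot: [-180.0, 0.0, 60.3]
force: [-1.0, 0.5, -0.3]
grip_width: 0.998
time: 19.2
position: [0.3842, -0.351, 0.1688]
eef_rot: [179.5, 0.1, 60.3]
force: [-0.6, 0.1, -1.5]
grip_width: 1.004
t 19.2 pos [ 384.2 -351.   168.8] [1.795e+02 1.000e-01 6.030e+01] shift cm [33.52 -9.68  0.2 ] rot [ 0.008  0.006 -0.69 ] F [-0.6  0.1 -1.5] g 9.23
```

```bash
python3 -m crank '[[[33.4,-9.6,0.2,0,0,-0.69,9.19],[33.4,-9.6,0.2,0,0,-0.69,9.19],[33.4,-9.6,0.2,0,0,-0.69,9.19],[33.4,-9.6,0.2,0,0,-0.69,9.19],[33.4,-9.6,0.2,0,0,-0.69,9.19],[33.4,-9.6,0.2,0,0,-0.69,9.19],[33.4,-9.6,0.2,0,0,-0.69,9.19],[33.4,-9.6,0.2,0,0,-0.69,9.19],[33.4,-9.6,0.2,0,0,-0.69,9.19],[33.4,-9.6,0.2,0,0,-0.69,9.19]]]' 
python3 -c "
from h import *
to(.4665,-.012,.1,99.8);im=save('scene','s6')
cv2.imwrite('pics/c6.png',cv2.resize(im[120:340,60:320,::-1],None,fx=2.5,fy=2.5))
to(.4665,-.012,.1,99.8)"
```

```text
time: 20.2
position: [0.4635, -0.0127, 0.1611]
eef_rot: [-179.9, 0.0, 99.7]
force: [-0.8, -0.8, -0.4]
grip_width: 0.994
t 20.2 pos [463.5 -12.7 161.1] [-179.9    0.    99.7] shift cm [0.02 0.32 6.1 ] rot [-0.001  0.    -0.002] F [-0.8 -0.8 -0.4] g 9.13
t 20.2 pos [463.5 -13.1 161.1] [-179.9    0.    99.6] shift cm [0.06 0.32 6.11] rot [-0.001  0.    -0.003] F [-0.3  0.4 -0.6] g 9.17
```

View pics/c6.png

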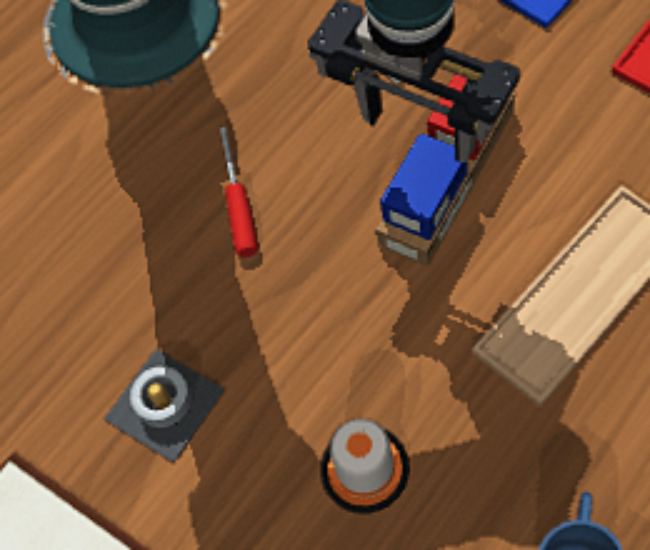

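The ring is on the post and down on its seat at crop (158,395), with the filter upright. Next is the blue carton.

```bash
python3 -m crank '[[[0.1,0.3,2,0,0,0,9.19],[0.1,0.3,5,0,0,0,9.19],[0.1,0.3,8,0,0,0,9.19],[0.1,0.3,9.7,0,0,0,9.19],[0.1,0.3,10.4,0,0,0,9.19],[0.1,0.3,10.4,0,0,0,9.19],[0.1,0.3,10.4,0,0,0,9.19]]]'
python3 -m crank '[[[0,0,0,0,0,0,5],[0,0,0,0,0,0,5],[0,0,0,0,0,0,5],[0,0,0,0,0,0,5],[0,0,0,0,0,0,5],[0,0,0,0,0,0,5],[0,0,0,0,0,0,5],[0,0,0,0,0,0,5]]]' 30
python3 -c "
from h import *
to(.4665,-.012,.056,99.8)"
```

```text
time: 20.95
position: [0.4674, -0.0105, 0.0581]
eef_rot: [179.9, 0.0, 99.7]
force: [0.3, 0.8, -0.0]
grip_width: 1.0
time: 21.75
position: [0.4669, -0.01, 0.0577]
eef_rot: [180.0, 0.0, 99.8]
force: [-0.6, -0.3, 4.9]
grip_width: 0.633
t 21.8 pos [466.9 -10.   57.7] [180.    0.   99.8] shift cm [-0.19 -0.08  0.17] rot [ 0.  0. -0.] F [-0.6 -0.3  4.9] g 5.82
```

```bash
python3 -m crank '[[[0,0,-0.3,0,0,0,5],[0,0,-1,0,0,0,5],[0,0,-3,0,0,0,5],[0,0,-6,0,0,0,5],[0,0,-9,0,0,0,5],[0,0,-10,0,0,0,5],[0,0,-10,0,0,0,5]]]'
python3 -c "
from h import *
to(.3885,.351,.158,87.5)"
```

```text
time: 22.45
position: [0.4675, -0.0102, 0.1584]
eef_rot: [179.9, 0.1, 99.8]
force: [0.5, -0.5, -3.1]
grip_width: 0.629
t 22.4 pos [467.5 -10.2 158.4] [1.799e+02 1.000e-01 9.980e+01] shift cm [ 3.693e+01 -1.670e+00 -1.000e-02] rot [0.003 0.001 0.214] F [ 0.5 -0.5 -3.1] g 5.78
```

```bash
python3 -m crank '[[[1.5,0,0,0,0,0,5],[5,-0.2,0,0,0,0.03,5],[9,-0.4,0,0,0,0.05,5],[13.5,-0.6,0,0,0,0.08,5],[18,-0.8,0,0,0,0.1,5],[22.5,-1,0,0,0,0.13,5],[27,-1.2,0,0,0,0.16,5],[31,-1.4,0,0,0,0.18,5],[34.5,-1.55,0,0,0,0.2,5],[36.9,-1.67,0,0,0,0.214,5]]]'
python3 -m crank '[[[0,0,0,0,0,0,5],[0,0,0,0,0,0,5],[0,0,0,0,0,0,5]]]'
python3 -c "
from h import *
to(.3885,.351,.06,87.5);im=save('scene','s7')
cv2.imwrite('pics/c7.png',cv2.resize(im[40:240,160:400,::-1],None,fx=2.5,fy=2.5))
to(.3885,.351,.06,87.5)"
```

```text
time: 23.45
position: [0.3855, 0.3528, 0.1555]
eef_rot: [-179.8, 0.0, 87.7]
force: [0.4, 0.2, -2.8]
grip_width: 0.629
time: 23.75
position: [0.3876, 0.3491, 0.1562]
eef_rot: [-179.9, 0.1, 87.5]
force: [-0.9, -0.5, -3.9]
grip_width: 0.628
t 23.8 pos [387.6 349.1 156.2] [-1.799e+02  1.000e-01  8.750e+01] shift cm [0.22 0.09 9.62] rot [-0.001  0.002 -0.001] F [-0.9 -0.5 -3.9] g 5.77
t 23.8 pos [387.9 349.1 156.5] [-1.799e+02  1.000e-01  8.740e+01] shift cm [0.21 0.06 9.65] rot [-0.001  0.002 -0.001] F [ 0.5 -0.1 -3.3] g 5.73
```

View pics/c7.png

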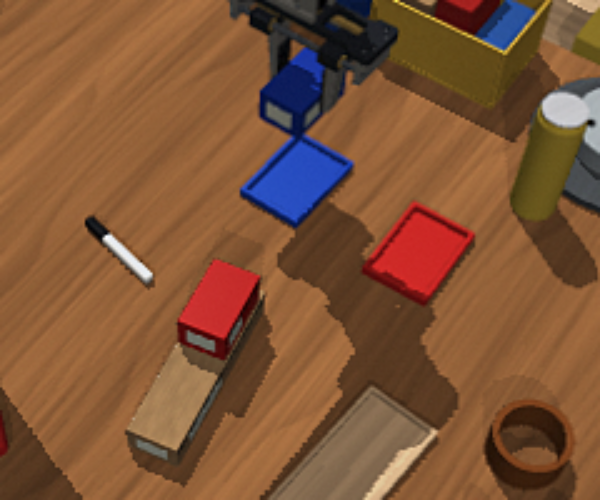

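The blue carton is held over its tray and red has not moved. I'm lowering blue.

```bash
python3 -m crank '[[[0.2,0.1,2,0,0,0,5],[0.2,0.1,5,0,0,0,5],[0.2,0.1,8,0,0,0,5],[0.2,0.1,10.5,0,0,0,5],[0.2,0.1,12,0,0,0,5],[0.2,0.1,12.6,0,0,0,5],[0.2,0.1,12.8,0,0,0,5],[0.2,0.1,12.8,0,0,0,5],[0.2,0.1,12.8,0,0,0,5]]]'
python3 -c "
from h import *
to(.3885,.351,.0217,87.5);im=save('scene','s8')
cv2.imwrite('pics/c8.png',cv2.resize(im[60:160,220:340,::-1],None,fx=4,fy=4))
to(.3885,.351,.0217,87.5)"
```

```text
time: 24.7
position: [0.3894, 0.3534, 0.0305]
eef_rot: [179.9, -0.1, 87.5]
force: [-0.3, 1.2, -2.4]
grip_width: 0.632
t 24.7 pos [389.4 353.4  30.5] [ 1.799e+02 -1.000e-01  8.750e+01] shift cm [-0.24 -0.08  0.88] rot [ 0.002 -0.001  0.   ] F [-0.3  1.2 -2.4] g 5.81
t 24.8 pos [389.4 353.3  30.5] [ 1.799e+02 -1.000e-01  8.750e+01] shift cm [-0.24 -0.08  0.88] rot [ 0.002 -0.001  0.   ] F [ 0.2  0.7 -3.2] g 5.78
```

View pics/c8.png

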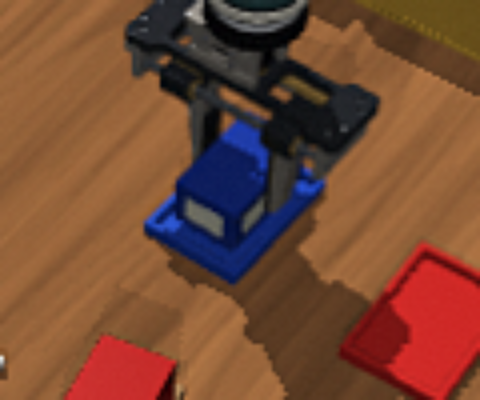

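```bash
python3 -m crank '[[[-0.15,0,0.2,0,0,0,5],[-0.15,0,0.4,0,0,0,5],[-0.15,0,0.55,0,0,0,5],[-0.15,0,0.65,0,0,0,5],[-0.15,0,0.72,0,0,0,5],[-0.15,0,0.72,0,0,0,5],[-0.15,0,0.72,0,0,0,5]]]'
python3 -c "
from h import *
to(.3885,.351,.0217,87.5)"
```

```text
time: 25.45
position: [0.3886, 0.3513, 0.0227]
eef_rot: [180.0, 0.0, 87.5]
force: [-1.3, -2.3, 6.0]
grip_width: 0.627
t 25.4 pos [388.6 351.3  22.7] [180.    0.   87.5] shift cm [-0.03 -0.01  0.1 ] rot [0.    0.    0.001] F [-1.3 -2.3  6. ] g 5.76
```

```bash
python3 -m crank '[[[0,0,0.05,0,0,0,5],[0,0,0.05,0,0,0,5.9],[0,0,0.05,0,0,0,6.5],[0,0,0.05,0,0,0,9.19],[0,0,0.05,0,0,0,9.19],[0,0,0.05,0,0,0,9.19],[0,0,0.05,0,0,0,9.19],[0,0,0.05,0,0,0,9.19]]]'
python3 -m crank '[[[0,0,-1,0,0,0,9.19],[0,0,-3,0,0,0,9.19],[0,0,-7,0,0,0,9.19],[0,0,-12,0,0,0,9.19],[0,0,-13,0,0,0,9.19],[0,0,-13,0,0,0,9.19]]]'
python3 -c "
from h import *
to(.448,.0968,.155,99.8)"
```

```text
time: 26.25
position: [0.3886, 0.3514, 0.0217]
eef_rot: [-180.0, -0.0, 87.5]
force: [-0.3, -0.6, -0.2]
grip_width: 0.999
time: 26.85
position: [0.3898, 0.3522, 0.1542]
eef_rot: [179.8, -0.2, 87.5]
force: [0.2, -0.1, -0.6]
grip_width: 0.995
t 26.9 pos [389.8 352.2 154.2] [179.8  -0.2  87.5] shift cm [-25.26   6.92  -0.12] rot [ 0.004 -0.002 -0.214] F [ 0.2 -0.1 -0.6] g 9.15
```

```bash
python3 -m crank '[[[-25.3,6.9,-0.1,0,0,-0.214,9.19],[-25.3,6.9,-0.1,0,0,-0.214,9.19],[-25.3,6.9,-0.1,0,0,-0.214,9.19],[-25.3,6.9,-0.1,0,0,-0.214,9.19],[-25.3,6.9,-0.1,0,0,-0.214,9.19],[-25.3,6.9,-0.1,0,0,-0.214,9.19],[-25.3,6.9,-0.1,0,0,-0.214,9.19],[-25.3,6.9,-0.1,0,0,-0.214,9.19]]]' 
python3 -c "
from h import *
to(.448,.0968,.058,99.8);im=save('scene','s9');im2=save('top','t9')
cv2.imwrite('pics/c9.png',cv2.resize(np.hstack([im[70:220,200:350,::-1],im2[170:320,80:230,::-1]]),None,fx=2.5,fy=2.5))
to(.448,.0968,.058,99.8)"
```

```text
time: 27.65
position: [0.4458, 0.0962, 0.1519]
eef_rot: [-179.9, -0.0, 99.8]
force: [-1.0, 1.0, -0.4]
grip_width: 1.001
t 27.6 pos [445.8  96.2 151.9] [-179.9   -0.    99.8] shift cm [0.02 0.24 9.39] rot [-0.002 -0.001  0.   ] F [-1.   1.  -0.4] g 9.2
t 27.8 pos [445.9  97.3 152.3] [-180.   -0.  100.] shift cm [-0.09  0.2   9.43] rot [-0.001 -0.001  0.003] F [-0.1  0.4  0.1] g 9.23
```

View pics/c9.png

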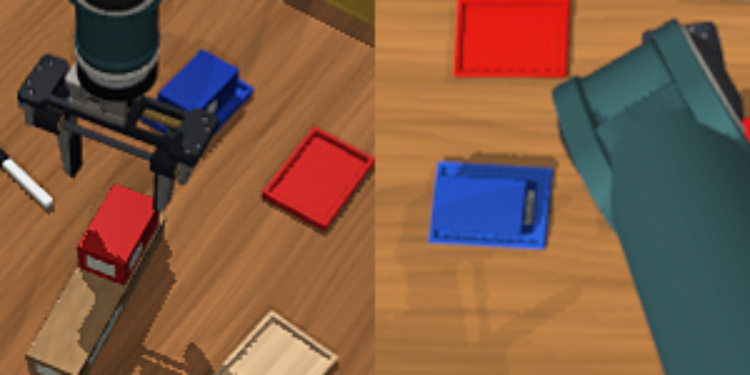

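```bash
python3 -c "
from h import *
im=cv2.imread('pics/t9.png')
cv2.imwrite('pics/c9b.png',cv2.resize(im[220:280,90:165],None,fx=8,fy=8,interpolation=cv2.INTER_CUBIC))"
```

```text
(no output)
```

View pics/c9b.png

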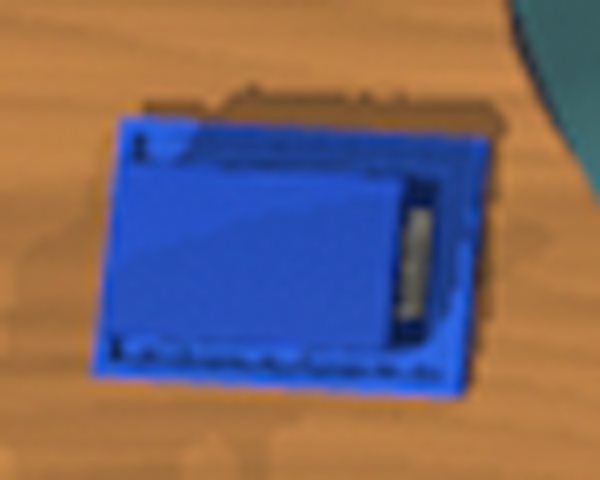

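```bash
python3 -c "
from h import *
L=np.array([(118,164),(403,178),(388,348),(105,338)],float)
W=ray('top',(L+.5)/8-.5+np.array([90,220]),.049)*1000
print(W.round(1),W.mean(0))
to(.448,.0968,.057,99.8)"
```

```text
[[418.  396.2  49. ]
 [415.  301.6  49. ]
 [359.8 303.2  49. ]
 [361.4 396.3  49. ]] [388.52323651 349.30753209  49.        ]
t 27.8 pos [445.9  97.3 152.3] [-180.   -0.  100.] shift cm [-0.09  0.2   9.53] rot [-0.001 -0.001  0.003] F [-0.1  0.4  0.1] g 9.23
```

Blue is centred in its tray at (388.5, 349.3) and lies flat. Next is red.

```bash
python3 -m crank '[[[0,0.2,2,0,0,0,9.19],[0,0.2,5,0,0,0,9.19],[0,0.2,8,0,0,0,9.19],[0,0.2,9,0,0,0,9.19],[0,0.2,9.4,0,0,0,9.19],[0,0.2,9.4,0,0,0,9.19],[0,0.2,9.4,0,0,0,9.19]]]'
python3 -m crank '[[[0,0,0,0,0,0,5],[0,0,0,0,0,0,5],[0,0,0,0,0,0,5],[0,0,0,0,0,0,5],[0,0,0,0,0,0,5],[0,0,0,0,0,0,5],[0,0,0,0,0,0,5],[0,0,0,0,0,0,5]]]' 30
python3 -c "
from h import *
to(.448,.0968,.057,99.8)"
```

```text
time: 28.45
position: [0.4495, 0.0966, 0.0598]
eef_rot: [179.9, -0.0, 99.8]
force: [-0.4, -0.2, -0.1]
grip_width: 1.001
time: 29.25
position: [0.4486, 0.0958, 0.0589]
eef_rot: [-180.0, 0.0, 99.8]
force: [-2.1, -1.6, 4.1]
grip_width: 0.629
t 29.2 pos [448.6  95.8  58.9] [-180.     0.    99.8] shift cm [ 0.11 -0.04  0.19] rot [-0.  0. -0.] F [-2.1 -1.6  4.1] g 5.78
```

```bash
python3 -m crank '[[[0,0,-0.3,0,0,0,5],[0,0,-1,0,0,0,5],[0,0,-3,0,0,0,5],[0,0,-6,0,0,0,5],[0,0,-9,0,0,0,5],[0,0,-10,0,0,0,5],[0,0,-10,0,0,0,5]]]'
python3 -c "
from h import *
to(.5745,.337,.158,91)"
```

```text
time: 29.95
position: [0.4496, 0.0959, 0.1598]
eef_rot: [179.8, 0.0, 99.8]
force: [0.5, 0.4, -2.8]
grip_width: 0.626
t 29.9 pos [449.6  95.9 159.8] [179.8   0.   99.8] shift cm [21.64 16.4   0.22] rot [0.003 0.    0.153] F [ 0.5  0.4 -2.8] g 5.75
```

```bash
python3 -m crank '[[[1.3,1,0,0,0,0.01,5],[4,3,0,0,0,0.03,5],[7.5,5.7,0,0,0,0.05,5],[11,8.3,0,0,0,0.08,5],[14.5,11,0,0,0,0.1,5],[17.7,13.4,0,0,0,0.125,5],[20.2,15.3,0,0,0,0.145,5],[21.6,16.4,0,0,0,0.153,5],[21.6,16.4,0,0,0,0.153,5],[21.6,16.4,0,0,0,0.153,5]]]'
python3 -m crank '[[[0,0,2,0,0,0,5],[0,0,5,0,0,0,5],[0,0,8,0,0,0,5],[0,0,10.5,0,0,0,5],[0,0,11.8,0,0,0,5],[0,0,12.3,0,0,0,5],[0,0,12.3,0,0,0,5],[0,0,12.3,0,0,0,5]]]'
python3 -c "
from h import *
to(.5745,.3365,.0229,91);im=save('scene','s10')
cv2.imwrite('pics/c10.png',cv2.resize(im[60:200,220:400,::-1],None,fx=3,fy=3))
to(.5745,.3365,.0229,91)"
```

```text
time: 30.95
position: [0.5723, 0.3359, 0.1563]
eef_rot: [-179.8, 0.1, 91.1]
force: [-0.1, 0.3, -2.9]
grip_width: 0.626
time: 31.75
position: [0.5743, 0.3371, 0.037]
eef_rot: [179.9, -0.1, 91.0]
force: [0.8, 0.4, -2.1]
grip_width: 0.623
t 31.8 pos [574.3 337.1  37. ] [ 1.799e+02 -1.000e-01  9.100e+01] shift cm [-0.06  0.02  1.41] rot [ 0.002 -0.001  0.   ] F [ 0.8  0.4 -2.1] g 5.72
t 31.8 pos [574.3 337.1  37.2] [ 1.799e+02 -1.000e-01  9.100e+01] shift cm [-0.07  0.01  1.43] rot [ 0.002 -0.001  0.   ] F [ 0.5  0.1 -1.5] g 5.78
```

View pics/c10.png

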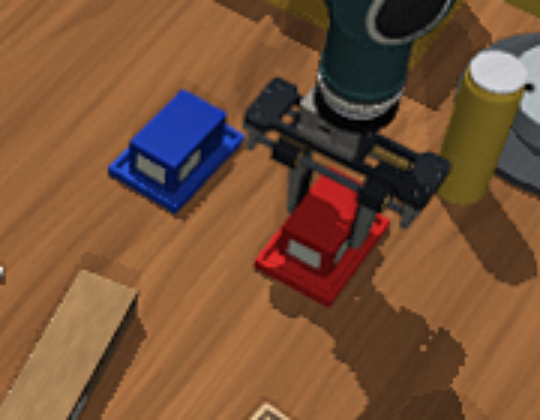

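```bash
python3 -m crank '[[[0,0,0.3,0,0,0,5],[0,0,0.6,0,0,0,5],[0,0,0.9,0,0,0,5],[0,0,1.1,0,0,0,5],[0,0,1.25,0,0,0,5],[0,0,1.25,0,0,0,5],[0,0,1.25,0,0,0,5]]]'
python3 -c "
from h import *
to(.5745,.3365,.0229,91)"
```

```text
time: 32.5
position: [0.5735, 0.3366, 0.024]
eef_rot: [-180.0, 0.0, 91.0]
force: [-1.6, -2.6, 5.5]
grip_width: 0.63
t 32.5 pos [573.5 336.6  24. ] [-180.    0.   91.] shift cm [-0.01  0.1   0.11] rot [-0.     0.001  0.   ] F [-1.6 -2.6  5.5] g 5.79
```

Red is in contact, behaving as blue did. I'm releasing it.

```bash
python3 -m crank '[[[0,0,0.05,0,0,0,5],[0,0,0.05,0,0,0,5.9],[0,0,0.05,0,0,0,6.5],[0,0,0.05,0,0,0,9.19],[0,0,0.05,0,0,0,9.19],[0,0,0.05,0,0,0,9.19],[0,0,0.05,0,0,0,9.19],[0,0,0.05,0,0,0,9.19]]]'
python3 -m crank '[[[0,0,-1,0,0,0,9.19],[0,0,-3,0,0,0,9.19],[0,0,-7,0,0,0,9.19],[0,0,-11,0,0,0,9.19],[0,0,-11,0,0,0,9.19],[0,0,-11,0,0,0,9.19]]]'
python3 -c "
from h import *
to(.457,.0425,.135,99.8)"
```

```text
time: 33.3
position: [0.5735, 0.3367, 0.0227]
eef_rot: [-180.0, 0.0, 91.0]
force: [-0.5, -0.1, -0.2]
grip_width: 1.0
time: 33.9
position: [0.5742, 0.337, 0.1346]
eef_rot: [179.8, -0.1, 91.0]
force: [-0.0, -0.5, 0.1]
grip_width: 0.999
t 33.9 pos [574.2 337.  134.6] [ 1.798e+02 -1.000e-01  9.100e+01] shift cm [-29.24 -12.24  -0.1 ] rot [ 0.003 -0.001 -0.153] F [-0.  -0.5  0.1] g 9.18
```

```bash
python3 -c "
from h import *
im=save('scene','s11');im2=save('top','t11')
for c in('top','scene'):
  eyes.camera(c); m,p=mask(c,'long_carton_mid'); print(p, rect(c,m,.04)); print(eyes.spot_point(c,'long_carton_mid')[:1])
cv2.imwrite('pics/c11.png',np.vstack([cv2.resize(im2[200:260,185:295,::-1],None,fx=6,fy=6,interpolation=cv2.INTER_CUBIC)]))"
```

```text
0.89 (457.6, 41.7, 227.8, 65.0, -80.5)
[{'xyz': [0.4578, 0.0446, 0.0215], 'p': 0.79}]
0.71 (462.7, 35.6, 245.0, 72.0, -79.7)
[{'xyz': [0.4563, 0.049, 0.0196], 'p': 0.64}]
```

View pics/c11.png

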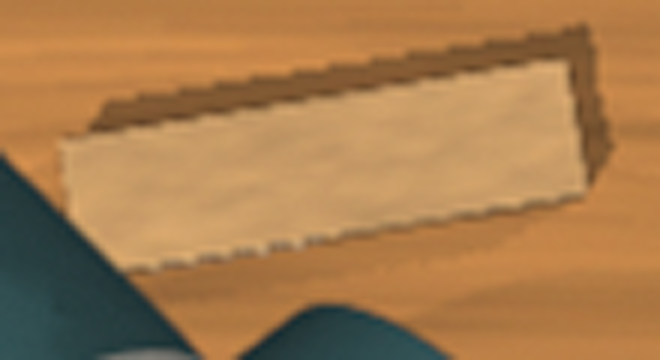

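```bash
python3 -m crank '[[[-29.24,-12.24,0,0,0,-0.153,9.19],[-29.24,-12.24,0,0,0,-0.153,9.19],[-29.24,-12.24,0,0,0,-0.153,9.19],[-29.24,-12.24,0,0,0,-0.153,9.19],[-29.24,-12.24,0,0,0,-0.153,9.19],[-29.24,-12.24,0,0,0,-0.153,9.19],[-29.24,-12.24,0,0,0,-0.153,9.19],[-29.24,-12.24,0,0,0,-0.153,9.19],[-29.24,-12.24,0,0,0,-0.153,9.19]]]' 
python3 -c "
from h import *
im=save('scene','s12');im2=save('top','t12')
to(.457,.0425,.019,99.8)
cv2.imwrite('pics/c12.png',np.vstack([cv2.resize(im[60:220,180:400,::-1],None,fx=2,fy=2),cv2.resize(im2[160:220,90:200,::-1],None,fx=4,fy=4)]))"
```

```text
time: 35.2
position: [0.4569, 0.0425, 0.133]
eef_rot: [179.9, -0.0, 99.8]
force: [-0.5, -0.4, -0.1]
grip_width: 0.999
t 35.3 pos [457.   43.7 133. ] [179.9  -0.   99.9] shift cm [-0.13 -0.03 11.4 ] rot [ 0.001 -0.001  0.002] F [-0.2 -0.5  0.3] g 9.21
```

View pics/c12.png

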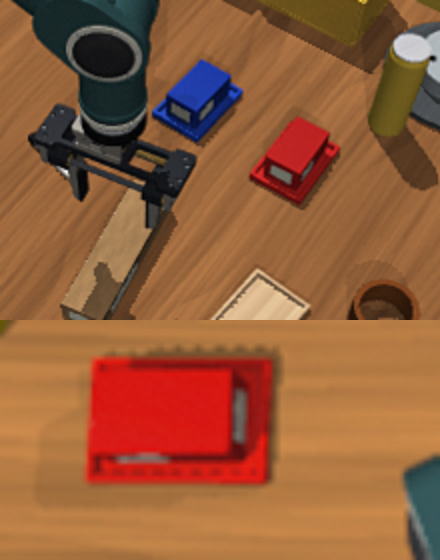

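Red is flat in its tray and both small cartons are off. I'm grasping the long carton.

```bash
python3 -m crank '[[[0,0,2,0,0,0,9.19],[0,0,5,0,0,0,9.19],[0,0,8,0,0,0,9.19],[0,0,10,0,0,0,9.19],[0,0,11,0,0,0,9.19],[0,0,11.2,0,0,0,9.19],[0,0,11.2,0,0,0,9.19],[0,0,11.2,0,0,0,9.19]]]'
python3 -m crank '[[[0,0,0,0,0,0,5.2],[0,0,0,0,0,0,5.2],[0,0,0,0,0,0,5.2],[0,0,0,0,0,0,5.2],[0,0,0,0,0,0,5.2],[0,0,0,0,0,0,5.2],[0,0,0,0,0,0,5.2],[0,0,0,0,0,0,5.2]]]' 40
python3 -c "
from h import *
to(.457,.0425,.019,99.8)"
```

```text
time: 36.1
position: [0.4572, 0.0426, 0.0216]
eef_rot: [179.9, 0.0, 99.8]
force: [-0.1, -1.2, 0.4]
grip_width: 1.001
time: 36.9
position: [0.4569, 0.0421, 0.021]
eef_rot: [179.9, 0.0, 99.8]
force: [1.7, -1.0, 4.3]
grip_width: 0.671
t 36.9 pos [456.9  42.1  21. ] [179.9   0.   99.8] shift cm [0.04 0.02 0.2 ] rot [ 0.001  0.    -0.   ] F [ 1.7 -1.   4.3] g 6.17
```

```bash
python3 -m crank '[[[0,0,-0.3,0,0,0,5.2],[0,0,-1,0,0,0,5.2],[0,0,-3,0,0,0,5.2],[0,0,-6,0,0,0,5.2],[0,0,-9,0,0,0,5.2],[0,0,-10,0,0,0,5.2],[0,0,-10,0,0,0,5.2]]]'
python3 -c "
from h import *
to(.662,.0077,.12,85.3)"
```

```text
time: 37.6
position: [0.4567, 0.0418, 0.1215]
eef_rot: [179.9, 0.0, 99.8]
force: [0.4, 0.6, -6.9]
grip_width: 0.671
t 37.6 pos [456.7  41.8 121.5] [179.9   0.   99.8] shift cm [-6.85 19.65  0.19] rot [0.002 0.001 0.252] F [ 0.4  0.6 -6.9] g 6.17
```

```bash
python3 -m crank '[[[-0.4,1.2,0,0,0,0.02,5.2],[-1.3,3.7,0,0,0,0.05,5.2],[-2.4,7,0,0,0,0.09,5.2],[-3.6,10.3,0,0,0,0.13,5.2],[-4.8,13.6,0,0,0,0.17,5.2],[-5.8,16.6,0,0,0,0.21,5.2],[-6.5,18.7,0,0,0,0.24,5.2],[-6.85,19.65,0,0,0,0.252,5.2],[-6.85,19.65,0,0,0,0.252,5.2],[-6.85,19.65,0,0,0,0.252,5.2]]]'
python3 -m crank '[[[0,0,1.5,0,0,0,5.2],[0,0,3.5,0,0,0,5.2],[0,0,5.5,0,0,0,5.2],[0,0,7,0,0,0,5.2],[0,0,7.8,0,0,0,5.2],[0,0,8,0,0,0,5.2],[0,0,8,0,0,0,5.2],[0,0,8,0,0,0,5.2]]]'
python3 -c "
from h import *
im=save('scene','s13');im2=save('top','t13')
to(.662,.0077,.025,85.3)
cv2.imwrite('pics/c13.png',np.vstack([cv2.resize(im[160:300,210:380,::-1],None,fx=2.3,fy=2.3),cv2.resize(im2[110:210,180:350,::-1],None,fx=2.3,fy=2.3)]))"
```

```text
time: 38.6
position: [0.66, 0.0085, 0.119]
eef_rot: [-179.8, 0.0, 85.4]
force: [0.6, 0.3, -7.0]
grip_width: 0.669
time: 39.4
position: [0.6624, 0.0082, 0.0417]
eef_rot: [179.9, -0.0, 85.4]
force: [-0.2, -0.3, -6.4]
grip_width: 0.669
t 39.5 pos [662.4   8.1  41.7] [179.9  -0.   85.4] shift cm [-0.04 -0.03  1.67] rot [ 0.002 -0.     0.001] F [-0.2  0.6 -6. ] g 6.19
```

View pics/c13.png

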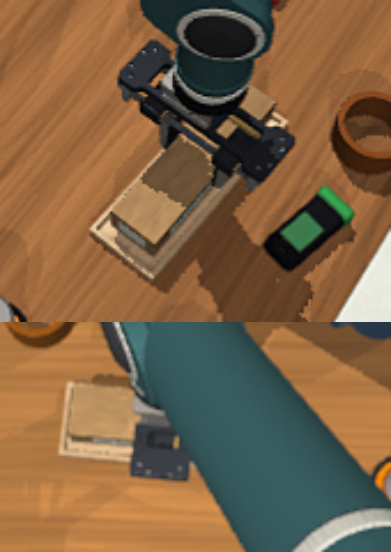

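The long carton is aligned over the plywood tray, so I'm lowering it.

```bash
python3 -m crank '[[[0,0,0.3,0,0,0,5.2],[0,0,0.7,0,0,0,5.2],[0,0,1.1,0,0,0,5.2],[0,0,1.3,0,0,0,5.2],[0,0,1.42,0,0,0,5.2],[0,0,1.5,0,0,0,5.2],[0,0,1.5,0,0,0,5.2],[0,0,1.5,0,0,0,5.2]]]'
python3 -c "
from h import *
to(.662,.0077,.025,85.3)"
```

```text
time: 40.3
position: [0.6616, 0.0081, 0.0262]
eef_rot: [-180.0, 0.0, 85.4]
force: [-3.1, -1.0, -0.3]
grip_width: 0.672
t 40.3 pos [661.6   8.1  26.2] [-180.     0.    85.4] shift cm [-0.03  0.05  0.12] rot [-0.     0.     0.001] F [-3.1 -1.  -0.3] g 6.17
```

```bash
python3 -m crank '[[[0,0,0.06,0,0,0,5.2],[0,0,0.1,0,0,0,5.2],[0,0,0.1,0,0,0,5.2]]]'
python3 -m crank '[[[0,0,0,0,0,0,6.3],[0,0,0,0,0,0,6.8],[0,0,0,0,0,0,9.19],[0,0,0,0,0,0,9.19],[0,0,0,0,0,0,9.19],[0,0,0,0,0,0,9.19],[0,0,0,0,0,0,9.19]]]'
python3 -m crank '[[[0,0,-1,0,0,0,9.19],[0,0,-3,0,0,0,9.19],[0,0,-7,0,0,0,9.19],[0,0,-12,0,0,0,9.19],[0,0,-14,0,0,0,9.19],[0,0,-14,0,0,0,9.19]]]'
python3 -c "
from h import *
to(.43,.02,.2,85)"
```

```text
time: 40.6
position: [0.6615, 0.0081, 0.0261]
eef_rot: [-180.0, 0.0, 85.4]
force: [-7.4, -1.0, 6.5]
grip_width: 0.675
time: 41.3
position: [0.6617, 0.0081, 0.0247]
eef_rot: [180.0, -0.0, 85.4]
force: [0.5, -0.3, 0.8]
grip_width: 1.001
time: 41.9
position: [0.6642, 0.0086, 0.1699]
eef_rot: [179.5, -0.0, 85.4]
force: [-0.0, -0.4, -0.1]
grip_width: 0.997
t 41.9 pos [664.2   8.6 169.9] [179.5  -0.   85.4] shift cm [ -0.76 -23.41  -3.2 ] rot [ 0.008 -0.001  0.006] F [-0.  -0.4 -0.1] g 9.16
```

```bash
python3 -m crank '[[[0,-23,-4,0,0,0,9.19],[0,-23,-4,0,0,0,9.19],[0,-23,-4,0,0,0,9.19],[0,-23,-4,0,0,0,9.19],[0,-23,-4,0,0,0,9.19],[0,-23,-4,0,0,0,9.19],[0,-23,-4,0,0,0,9.19],[0,-23,-4,0,0,0,9.19]]]'
python3 -c "
from h import *
im=save('scene','s14');im2=save('top','t14')
to(.43,.02,.2,85)
for q in 'filter_mid bearing_mid blue_carton_mid red_carton_mid long_carton_mid'.split():
  print(q,[[np.round(x['xyz'],3) for x in eyes.spot_point(c,q)[:1]] for c in('top','scene')])"
```

```text
time: 42.7
position: [0.4333, 0.0265, 0.2046]
eef_rot: [180.0, -0.0, 85.3]
force: [0.2, 0.9, -0.6]
grip_width: 1.0
t 42.8 pos [433.2  26.7 204.4] [-1.80e+02 -1.00e-01  8.53e+01] shift cm [-0.7  -0.26  0.44] rot [-0.001 -0.001  0.006] F [ 0.3 -0.6  0.7] g 9.18
filter_mid [[array([ 0.592, -0.278,  0.043])], [array([ 0.593, -0.28 ,  0.045])]]
bearing_mid [[array([ 0.382, -0.35 ,  0.019])], [array([ 0.384, -0.35 ,  0.025])]]
blue_carton_mid [[array([0.394, 0.348, 0.029])], [array([0.396, 0.348, 0.03 ])]]
red_carton_mid [[array([0.572, 0.344, 0.026])], [array([0.573, 0.336, 0.029])]]
long_carton_mid [[array([0.662, 0.011, 0.023])], [array([0.662, 0.01 , 0.023])]]
```

View pics/s14.png

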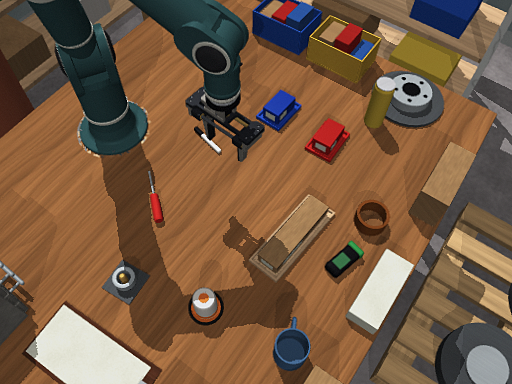

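View pics/t14.png

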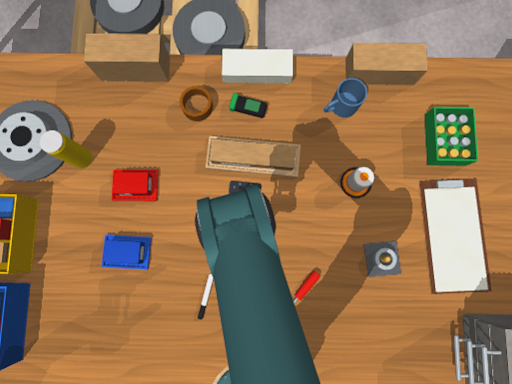

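All five pieces are in their places and at the heights expected: the filter centre is at about 0.044, the ring about 0.022, the small cartons about 0.027 and the long carton about 0.024. The gripper is open and clear at z = 0.2, so I'm handing the job in.

```bash
python3 -c "
from bench import workorder,arm
print(arm.get_state()['dq'].round(2)); print(workorder.job_done())"
```

```text
[-0.05 -0.13  0.03 -0.01  0.05  0.01  0.01]
the job is handed in; nothing more can be done
None
```

I took the stack apart in order: filter into the cup, ring onto the post, then the blue, red and long cartons into their trays. I handed the job in at about 43 s.

Each piece was lowered until it touched before I released it. The highest force reading I saw was about 7 N.

The last pictures from both cameras show:
- **Filter:** it stands upright in the cup.
- **Ring:** it sits down on its seat, around the post.
- **Cartons:** all three lie flat inside their trays.
- **Arm:** it is clear of everything, with the gripper open.

The networks' position estimates agreed with the expected places within 1–8 mm. The worst two were blue, 6–8 mm off along x, and red, about 6 mm off along y in the top view. My own corner measurement put blue within about 1 mm of its tray's centre. I checked red by eye only, and it lay inside its tray.

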